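# Unlatch the sample box and hold its lid at the pre-set angle

## Robot

A 6-joint arm with a two-finger parallel gripper is mounted at the origin on a cart in front of the work surface, level with it; the furniture and walls round the work are solid. World frame = base frame: x ahead of the robot, y to its left, z up, the work surface at z = 0. Lengths are in mm, angles in rad, forces in N, time in s.
With the tool pointing down it reaches from about 275 to 1000 mm from the base axis. Payload 8.4 kg.
Tool frame: the origin (TCP) lies at the centre of the arm's flange, where the gripper is bolted on; the fingertips stand r.tip_extent ahead of it and the grasp point (between the pads) lies 155 mm ahead of it (r.tip_extent is the distance from the TCP to the fingertips, in mm); z points along the fingers, y is the direction in which the jaws open and shut (so a half turn about z gives the same grasp; the last joint's range is limited). The gripper opens to 85 mm and grips with 20 to 120 N. Pads are 22 mm wide; open, the fingers measure 114 mm over their backs; the gripper's body (76 mm by 85 mm) begins 54 mm behind the grasp point. The pads swing forward as they close: fully open they stand 13 mm farther back than shut.
Start: joints at [1.261, 0.353, 1.633, -0, 1.155, -0.002], TCP at [189.351, 595.631, 404.681] pointing down, gripper open.
Joint ranges: [-2.63, 2.63], [-0.92, 2.1], [0.06, 2.66], [-1.3, 4.44], [0, 2.69], [-3.02, 3.02]. Speed limits (rad/s): [2.22, 2.22, 2.79, 3.14, 3.14, 3.14].

## Interface

Orientations are given as [roll, pitch, yaw] about the fixed x, y, z axes, in that order (R = Rz(yaw) Ry(pitch) Rx(roll)).
In Python, from rig import sense, grab_frame, job, r gives the robot as it stands. The module is installed in compiled form; this text tells all that it offers.
- The arm moves only by the shell command python3 -m creep 'ROWS' [FORCE]. ROWS is JSON, a list of rows, each a list of 7 numbers: the turn, a rotation vector about the tool's x, y, z in rad, then the shift along the tool's x, y, z in mm, then the closure, from 0 (fully open) to 1 (shut). In form: [[wx, wy, wz, dx, dy, dz, fingers], ...]. A call has 1 to 10 rows; each row shifts and turns the pose as measured when the row begins, along the tool's axes as they then stand; what a row does not reach is not made up. A row lasts 1/12 s, in which the tool goes at most 41.7 mm and 7.16 degrees, less where a joint would pass 70% of its speed; a pose out of reach is approached as far as the arm can. A call with a gripper value outside its range is refused whole. The fingers move at their own pace and stop on an object; FORCE is the grip in N (left out, the last holds). Time passes only in rows, so rows that do not move let the fingers close. It gives the time, the measured TCP pose, the force and the opening at its end, in the units of the state.
- sense(): the state, without advancing time (a new reading comes with each control period).
- grab_frame(name): name is "scene" or "top" or "wrist"; returns a dict with "color" (384x512x3 uint8, red, green, blue), "mtx" (3x3 intrinsics, pixels), "distortion" ([k1, k2, p1, p2, k3] as OpenCV has them; the pictures are not rectified), "T" (4x4, takes a point from camera to world coordinates). Camera axes: x right, y down, z forward; pixel columns grow to the right and rows downward; lengths in mm; the calibration is good to about 2 mm. A picture is of the moment at which its call begins. There is no depth.
- job.sign_off(): hands the job in, once; it reports no verdict.
The state is a dict: "clock": time; "qpos": joint angles; "qvel": joint speeds; "joint_efforts": joint torques, N m; "eef_pos": TCP position; "tcp_rot": TCP orientation; "contact_force": force on the tool from outside, world axes, zero at the start; "wrist_torque": the same for the moment, N m; "opening": opening from 0.0 (shut) to 1.0 (fully open).
Only numpy, scipy, OpenCV 4.12 (cv2) and the standard library are available. Lean on these libraries where they do the work, as an engineer would, in place of code of your own. Each camera call takes 0.05 s, during which the arm holds its last target.

## Task

Turn the black latch on the right-hand side of the white sample box until its nose points at the black mark on the bracket, then raise the hinged lid (the bar at its front is the handle) until the lid lies at the same angle as the white pointer set on the arc at the box's left side. Finish still holding the lid there, at rest, with the gripper's fingers; do not let it slam, do not shift the pointer, and leave the vial, dropper bottle and timer where they stand.

Things in the scene. Friction and masses are not known exactly. Their poses are not given: they have to be found in the camera images.
- box: White open-topped sample box fixed to the worktop, 160 (x) x 170 (y) x 92 mm high. Origin: centre of its underside, on the worktop; x points from the lid's front bar to the lid hinge (away from the robot), y left, z up; position and yaw vary. With bar, bracket and arc it spans x -135 to +95, y -136 to +126 mm.
- lid_hinge (a point): Point on the lid's hinge axis, in the middle: 80 mm behind the box's centre, 97 mm above the worktop. The axis runs along the box's y.
- lid_bar (a point): Middle of the lid's front bar: round steel, 10 mm thick, 110 mm long, parallel to the hinge and 205 mm from it, in the lid's mid-plane, on two 10 mm stems at its ends (100 mm free between). 38 mm free between bar and lid edge or box wall. 97 mm above the worktop with the lid shut. It can turn between gripping fingers, so the gripper may stay pointing down as the lid swings.
- lid (a joint): Lid angle (rad): 0 shut and level, grows as the front edge rises, stop at 1.35. Grey 6 mm frame with clear window, 162 mm from hinge to front edge, 170 mm wide, 0.3 to 0.5 kg; almost frictionless hinge: it falls shut when let go. The latch's nose lies 3 mm over its right-hand edge and blocks it until the latch is past about 1.1.
- lid_tab (a point): Small grey index tab on the lid's left edge, 148 mm from the hinge and 95 mm left of the middle, in the lid's mid-plane. Its axes are the lid's axes: x lies in the lid's plane and points to the hinge.
- pointer (a joint): Angle of the pre-set pointer (rad), counted like the lid's: the lid is at the marked angle when joint lid equals joint pointer. Starts between 0.45 and 0.75; a stiff clamp keeps it. It sits on a steel arc of 150 mm radius about the hinge, in the plane y = +108 mm of the box, ticks every 10 degrees up to 60.
- pointer_tip (a point): Tip of the white pointer arm (7 mm wide, with a round black clamp knob on the arc), which turns about the lid's hinge axis in the plane y = +114 mm; the tip is 172 mm from the axis. Its x axis points along the arm to the hinge.
- latch (a joint): Angle of the black turn latch about its vertical axis (rad): 0 nose to the box's left (over the lid), grows anticlockwise seen from above; 1.571 nose straight to the front (-x of the box), at the mark; stops at 0 and 2.4. Starts between 0.15 and 0.5. Friction about 0.06 N m; it stays where it is left.
- latch_grip (a point): On the latch's axis (30 mm in front of the box's centre, 112 mm to its right), in the upper half of its upright grip bar: 13 mm thick, 46 mm long in the direction of the nose; this point is 130 mm above the worktop, the bar reaches from 109 to 140 mm. Its y axis points to the nose.
- latch_nose (a point): Tip of the latch's nose, 48 mm from the latch's axis and 106 mm above the worktop; the nose, a 15 mm wide wing under the grip bar, points along this point's y axis.
- latch_mark (a point): Centre of the black mark, a 20 x 4 mm stripe 53 mm in front of the latch's axis, 95 mm above the worktop, on top of the grey bracket (100 mm along x, 52 mm along y, top 94 mm up) on the box's right-hand (-y) wall.
- vial: Bystander: small vial with a black cap, 24 mm across, 54 mm high, standing to the left of the box; origin at the centre of its underside. Leave it.
- dropper: Bystander: brown dropper bottle, 34 mm across, 109 mm high, standing to the right of the box; origin at the centre of its underside. Leave it.
- timer: Bystander: white timer lying flat, 62 x 62 x 18 mm, in front of the box and to its left; origin at the centre of its underside. Leave it.

How it is judged:
By the outcome, as a careful person would: the job done as asked, in the order asked, and still so for the second after the job is handed in, while the arm keeps its last pose, push and grip.
It also fails if it takes over 48 s, if anything falls off the work surface, if the arm or the gripper's body presses on something with over 40 N, if the wrist force passes 120 N, or if a joint passes its speed limit or range.

## Working session

There is one attempt and no reset: what is moved stays moved. The work goes in short steps, Python scripts to look and compute and a shell command to move; the robot and the scene stay as the last step left them, time stands still between calls to the robot, and variables do not carry over. Pictures are saved under pics/ and viewed, and the job is handed in when it is done.

```bash
mkdir -p pics; python3 - <<'E'
from rig import sense, grab_frame, job, r
import cv2,numpy as np,pickle
s=sense();print(s, r.tip_extent)
for n in("scene","top","wrist"):
    f=grab_frame(n);cv2.imwrite(f"pics/{n}0.png",f["color"][...,::-1]);pickle.dump(f,open(f"{n}0.pkl","wb"))
    print(n,f["mtx"].round(1).tolist(),f["T"].round(3).tolist(),f["distortion"])
E
```

```text
{'clock': 0.0, 'qpos': array([ 1.26060053e+00,  3.53627079e-01,  1.63415710e+00,  6.91261871e-06,
        1.15518700e+00, -2.40887333e-03]), 'qvel': array([ 0.00070635,  0.00034179,  0.0001639 , -0.00021915, -0.00191536,
        0.00064933]), 'joint_efforts': array([ 5.24563948e-04, -6.05262208e+01, -3.42066300e+01,  1.15497933e-04,
        9.59799421e-03, -5.60789644e-06]), 'eef_pos': array([189.27340162, 595.39425839, 403.96484621]), 'tcp_rot': array([-3.14021415e+00, -9.64095144e-06,  2.83380293e+00]), 'contact_force': array([ 0.26729962,  0.08195417, -0.1556837 ]), 'wrist_torque': array([-0.01643288,  0.00972322, -0.03875488]), 'opening': 0.9998216808446666} 173.4
scene [[473.5, 0.0, 256.4], [0.0, 473.5, 198.0], [0.0, 0.0, 1.0]] [[0.729, -0.446, 0.52, -180.682], [-0.685, -0.47, 0.556, -741.58], [-0.004, -0.761, -0.648, 996.986], [0.0, 0.0, 0.0, 1.0]] [-0.13567962  0.          0.          0.          0.        ]
top [[372.6, 0.0, 252.2], [0.0, 372.6, 191.9], [0.0, 0.0, 1.0]] [[0.013, -0.989, 0.147, 401.366], [-1.0, -0.014, -0.007, 23.498], [0.009, -0.147, -0.989, 1069.114], [0.0, 0.0, 0.0, 1.0]] [-0.04763466  0.          0.          0.          0.        ]
wrist [[342.9, 0.0, 259.8], [0.0, 342.9, 185.8], [0.0, 0.0, 1.0]] [[0.303, 0.902, 0.309, 110.563], [0.953, -0.285, -0.1, 621.418], [-0.002, 0.325, -0.946, 374.059], [0.0, 0.0, 0.0, 1.0]] [-0.02821038  0.          0.          0.          0.        ]
```

View pics/scene0.png

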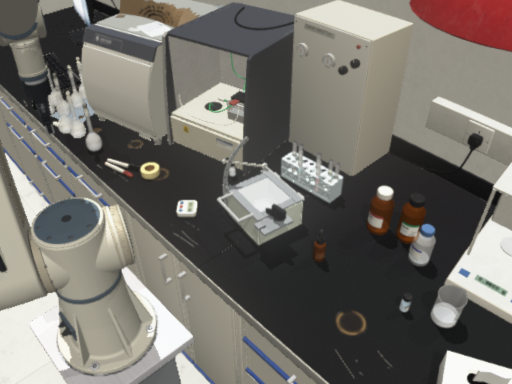

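View pics/top0.png

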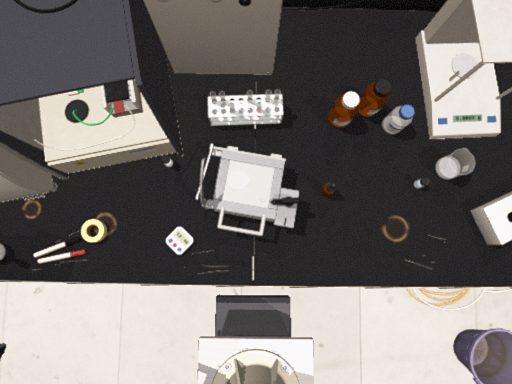

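```bash
python3 - <<'E'
import cv2
a=cv2.imread("pics/scene0.png");b=cv2.imread("pics/top0.png")
cv2.imwrite("pics/scz.png",cv2.resize(a[110:260,220:420],None,fx=4,fy=4,interpolation=cv2.INTER_CUBIC))
cv2.imwrite("pics/tpz.png",cv2.resize(b[60:210,170:370],None,fx=4,fy=4,interpolation=cv2.INTER_CUBIC))
E
```

```text
(no output)
```

View pics/scz.png

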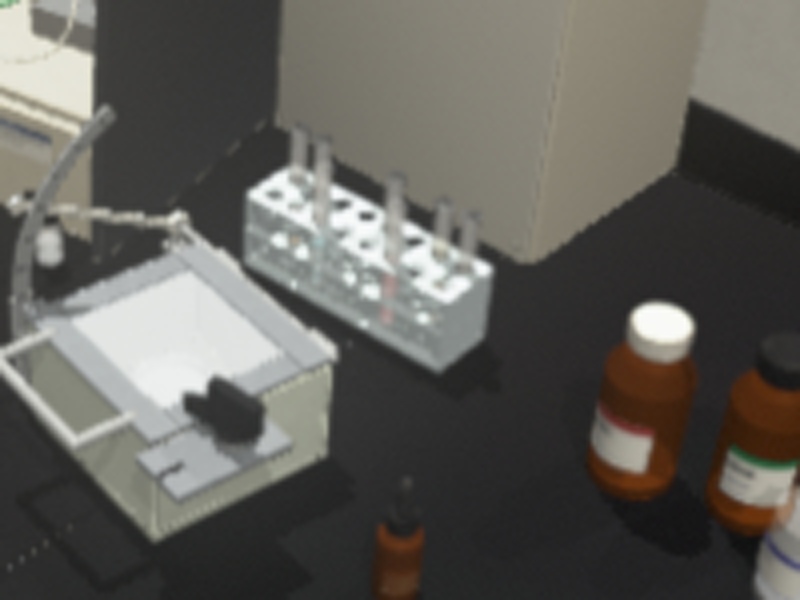

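View pics/tpz.png

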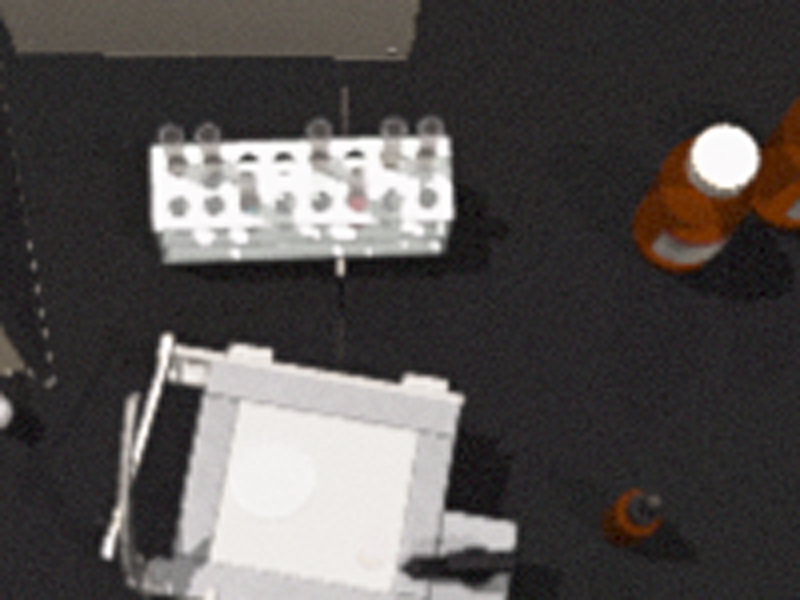

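View pics/wrist0.png

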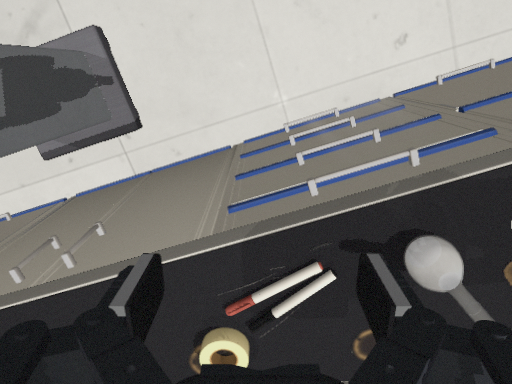

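The box stands around top pixel (250,190). The lid is shut, the latch nose lies over the lid, and the pointer is raised about 30–40°. Next I'll zoom in to measure.

```bash
cat > h.py <<'E'
import cv2,numpy as np,pickle
def ray(f,uv):
    p=cv2.undistortPoints(np.array([[uv]],float),f["mtx"],f["distortion"])[0,0]
    T=f["T"];d=T[:3,:3]@[p[0],p[1],1];return T[:3,3],d/np.linalg.norm(d)
def onz(f,uv,z):
    o,d=ray(f,uv);return o+d*(z-o[2])/d[2]
def onplane(f,uv,p,n):
    o,d=ray(f,uv);return o+d*(np.dot(p-o,n)/np.dot(d,n))
def tri(rs):
    A=0;b=0
    for o,d in rs:
        M=np.eye(3)-np.outer(d,d);A=A+M;b=b+M@o
    return np.linalg.solve(A,b)
def proj(f,P):
    T=np.linalg.inv(f["T"]);rv=cv2.Rodrigues(T[:3,:3])[0]
    return cv2.projectPoints(np.array(P,float).reshape(-1,1,3),rv,T[:3,3],f["mtx"],f["distortion"])[0][:,0]
def zoom(f,x0,y0,w,h,k,name):
    im=f["color"][y0:y0+h,x0:x0+w,::-1];im=cv2.resize(im,None,fx=k,fy=k,interpolation=cv2.INTER_CUBIC)
    for x in range(x0-x0%10+10,x0+w,10):
        cv2.putText(im,str(x),((x-x0)*k,10),0,.35,(0,255,255),1);cv2.line(im,((x-x0)*k+k//2,12),((x-x0)*k+k//2,18),(0,255,255),1)
    for y in range(y0-y0%10+10,y0+h,10):
        cv2.putText(im,str(y),(0,(y-y0)*k+k//2+4),0,.35,(0,255,255),1);cv2.line(im,(24,(y-y0)*k+k//2),(30,(y-y0)*k+k//2),(0,255,255),1)
    cv2.imwrite(name,im)
E
python3 - <<'E'
from h import *
zoom(pickle.load(open("top0.pkl","rb")),185,135,125,105,6,"pics/tz2.png")
zoom(pickle.load(open("scene0.pkl","rb")),212,132,100,115,5,"pics/sz2.png")
E
```

```text
(no output)
```

View pics/tz2.png

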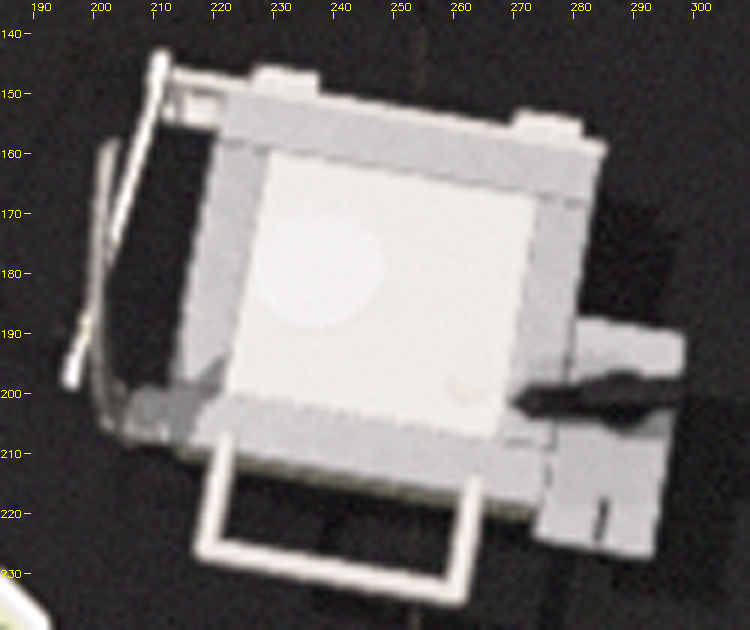

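View pics/sz2.png

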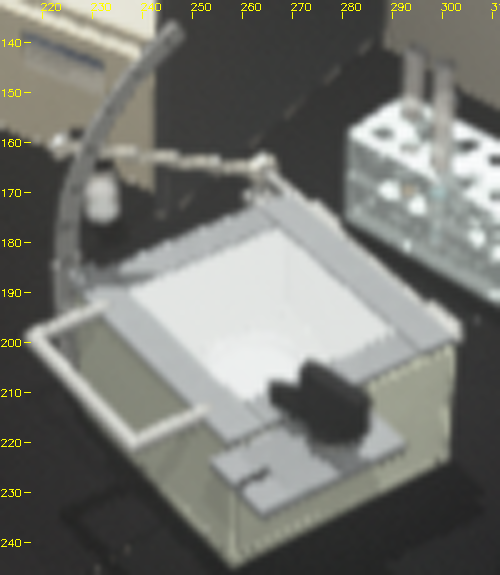

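```bash
cat >> h.py <<'E'
def B(b,P):
    c,s=np.cos(b[2]),np.sin(b[2]);P=np.atleast_2d(P)
    return np.c_[b[0]+c*P[:,0]-s*P[:,1],b[1]+s*P[:,0]+c*P[:,1],P[:,2]]
E
python3 - <<'E'
from h import *
from scipy.optimize import least_squares
t=pickle.load(open("top0.pkl","rb"));s=pickle.load(open("scene0.pkl","rb"))
ob=[(t,(217.8,226.5),(-130,55,97)),(t,(261.5,234.6),(-130,-55,97)),(t,(284.3,221.2),(-83,-112,95)),
(s,(217.5,198.8),(-130,55,97)),(s,(238,220.8),(-130,-55,97)),(s,(262.4,227.2),(-83,-112,95)),(s,(258.6,245),(-80,-85,0)),(s,(301.2,224),(80,-85,0))]
def res(b): return np.concatenate([(proj(f,B(b,P))[0]-uv) for f,uv,P in ob])
b=least_squares(res,[430,0,0],loss='soft_l1').x
print(b,res(b).reshape(-1,2).round(1).tolist())
np.save("box.npy",b)
print("bar",B(b,[-125,0,97]),"latch",B(b,[-30,-112,130]))
# latch nose
for f,uv in((t,(268.6+1,201.5)),(s,(266,210))):
    P=onz(f,uv,106)[:2];c=B(b,[-30,-112,0])[0,:2];d=P-c;a=np.arctan2(d[1],d[0])-b[2];print("nose",d,np.hypot(*d),a-np.pi/2)
# pointer
c,sn=np.cos(b[2]),np.sin(b[2]);n=np.array([-sn,c,0]);p=B(b,[80,114,97])[0]
ex=np.array([c,sn,0])
rs=[]
for f,uv in((t,(196.5,198.5)),(s,(222.5,160.5))):
    Q=onplane(f,uv,p,n)-p;print("ptr",np.hypot(Q@ex,Q[2]),np.arctan2(Q[2],-Q@ex));rs.append(ray(f,uv))
Q=tri(rs)-p;print("tri",Q@ex,Q@n,Q[2],np.arctan2(Q[2],-Q@ex))
for nm,uv,h in(("dropper",(330,188),90),("vial",(167,161),54),("timer",(179,241),18)):print(nm,onz(t,uv,h).round())
E
```

```text
[572.20473203  27.06456944  24.95750908] [[0.5, 0.1], [-1.7, -0.0], [0.2, -0.3], [0.1, 0.8], [-0.8, 0.3], [0.3, -0.2], [-0.4, -0.2], [0.8, -0.1]]
bar [[449.1189703   48.85666114  97.        ]] latch [[523.13843505 -77.99017106 130.        ]]
nose [-2.86790862 49.27441016] 49.35779975222765 -24.89937187149839
nose [-5.46608354 44.53739095] 44.87156406581116 -24.835389574325575
ptr 172.49191424166767 0.4396828820176851
ptr 175.38187895329082 0.49270685610979736
tri -156.59095114924332 -2.26072787696987 85.07671216617652 0.4976888915100674
dropper [ 561. -191.   90.]
vial [636. 255.  54.]
timer [416. 219.  18.]
```

Box found: centre (572, 27), yaw −0.175. The latch is at about 0.27 and the pointer at about 0.45–0.5, to be refined later. Now I'll travel toward the latch.

```bash
python3 -c "
import numpy as np;b=np.load('box.npy');b[2]-=8*np.pi;np.save('box.npy',b);print(b)"
python3 -m creep '[[0,0,0,-26,-27,0,0],[0,0,0,-26,-27,0,0],[0,0,0,-26,-27,0,0],[0,0,0,-26,-27,0,0],[0,0,0,-26,-27,0,0],[0,0,0,-26,-27,0,0],[0,0,0,-26,-27,0,0],[0,0,0,-26,-27,0,0],[0,0,0,-26,-27,0,0],[0,0,0,-26,-27,0,0]]' 40
```

```text
[ 5.72204732e+02  2.70645694e+01 -1.75232146e-01]
clock: 0.98
eef_pos: [357.4, 250.9, 401.1]
tcp_rot: [-3.141, -0.001, 2.844]
contact_force: [0.7, 0.9, 0.5]
opening: 0.999
```

```bash
python3 -m creep '[[0,0,0,-28,-29,0,0],[0,0,0,-28,-29,0,0],[0,0,0,-28,-29,0,0],[0,0,0,-28,-29,0,0],[0,0,0,-28,-29,0,0],[0,0,0,-28,-29,0,0],[0,0,0,-28,-29,0,0],[0,0,0,-28,-29,0,0],[0,0,0,-28,-29,0,0]]'
python3 -m creep '[[0,0,0.12,0,0,0,0],[0,0,0.12,0,0,0,0],[0,0,0.12,0,0,0,0],[0,0,0.12,0,0,0,0],[0,0,0.12,0,0,0,0],[0,0,0.12,0,0,0,0],[0,0,0.12,0,0,0,0],[0,0,0.12,0,0,0,0],[0,0,0.12,0,0,0,0],[0,0,0.12,0,0,0,0]]'
python3 - <<'E'
from rig import *
from h import *
f=grab_frame("wrist");pickle.dump(f,open("w1.pkl","wb"));cv2.imwrite("pics/w1.png",f["color"][...,::-1])
s=sense();print(s["eef_pos"],s["tcp_rot"],s["clock"])
b=np.load("box.npy")
print(proj(f,B(b,[[-30,-112,140],[-83,-112,95],[-125,55,97],[-125,-55,97]])))
E
```

```text
clock: 1.73
eef_pos: [522.6, -86.2, 401.6]
tcp_rot: [3.14, 0.001, 2.844]
contact_force: [0.5, 0.7, 1.0]
opening: 0.998
clock: 2.57
eef_pos: [525.1, -96.5, 398.9]
tcp_rot: [-3.14, 0.001, 1.601]
contact_force: [-0.6, -0.2, -0.2]
opening: 1.001
[525.04028442 -96.45208629 398.84120676] [-3.13990992e+00  4.95879606e-04  1.59121892e+00] 2.6167
[[ 256.59272863  167.91439477]
 [ 193.02778663  139.61616242]
 [ 166.55265608 -118.48973418]
 [ 147.91120511   55.08940185]]
```

View pics/w1.png

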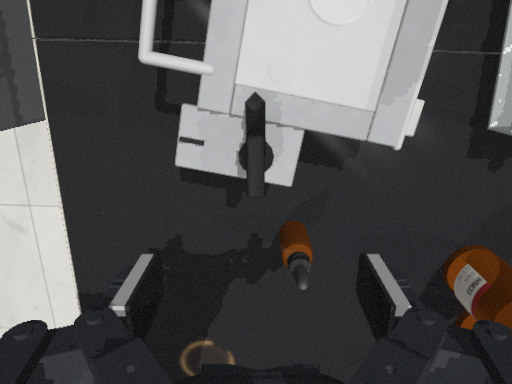

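```bash
python3 - <<'E'
from h import *
f=pickle.load(open("w1.pkl","rb"));zoom(f,160,80,150,125,5,"pics/w1z.png")
E
```

```text
(no output)
```

View pics/w1z.png

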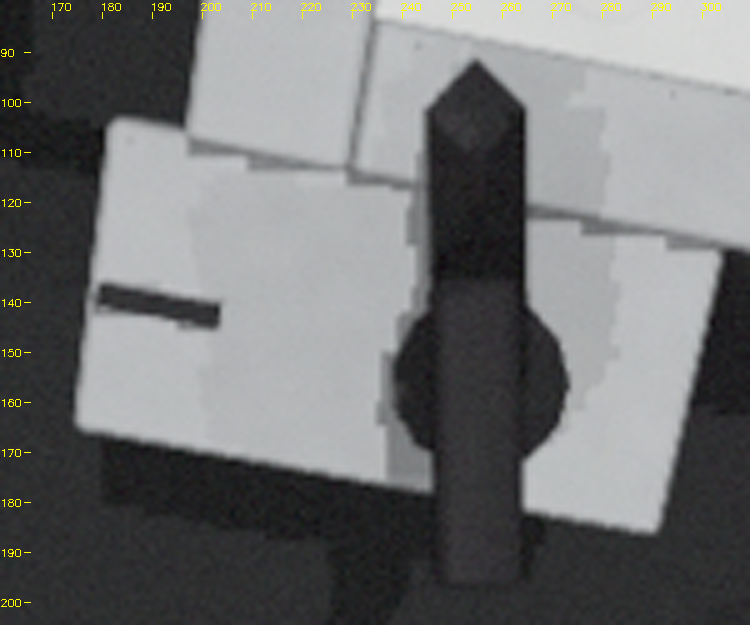

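```bash
python3 - <<'E'
from h import *
f=pickle.load(open("w1.pkl","rb"));b=np.load("box.npy")
a=onz(f,(255.4,135.6),140);c=onz(f,(256,196.2),140);n=onz(f,(254.8,91.6),107)
print("bar ends",a,c,np.linalg.norm(a-c),"mid",(a+c)/2,"model",B(b,[-30,-112,0]))
print("bar ang",np.arctan2(*(a-c)[1::-1]), "nose",n,np.arctan2(*(n-(a+c)/2)[1::-1]),np.linalg.norm((n-(a+c)/2)[:2]))
m0=onz(f,(179.2,138.6),95);m1=onz(f,(203.6,142.6),95);print("mark",(m0+m1)/2,B(b,[-83,-112,0]),np.arctan2(*(m1-m0)[1::-1]),np.linalg.norm(m1-m0))
co=[onz(f,(160+(x-2)/5,80+(y-2)/5),94) for x,y in((112,118),(78,428),(658,534),(722,250))]
for p in co: print(p)
e=co[2]-co[1];print(np.arctan2(e[1],e[0]),np.linalg.norm(e),np.linalg.norm(co[1]-co[0]))
E
```

```text
bar ends [521.72359794 -55.42878222 140.        ] [523.28394193 -98.9767645  140.        ] 43.575927231566766 mid [522.50376993 -77.20277336 140.        ] model [[523.13843505 -77.99017106   0.        ]]
bar ang 1.6066114597127366 nose [520.11660945 -28.90399611 107.        ] 1.6201810040675388 48.357733812641385
mark [469.61530047 -69.5966701   95.        ] [[470.95007208 -68.75032418   0.        ]] -0.13678268457487255 19.877480411064674
[462.98775289 -40.20772561  94.        ]
[455.17477884 -90.97302328  94.        ]
[ 552.79041976 -106.65779904   94.        ]
[560.19048325 -58.09999849  94.        ]
-0.15931716542263338 98.86771740129869 51.363002353557384
```

```bash
python3 -m creep '[[0,0,-0.02,19,-2.5,20,0.3],[0,0,0,0,0,30,0.4],[0,0,0,0,0,30,0.4],[0,0,0,0,0,20,0.4]]'
python3 - <<'E'
from rig import *
s=sense();print(s["eef_pos"],s["tcp_rot"],s["opening"])
E
```

```text
clock: 2.95
eef_pos: [524.4, -77.4, 301.0]
tcp_rot: [3.132, 0.003, 1.621]
contact_force: [-0.1, -0.2, 0.5]
opening: 0.6
[524.4250901  -77.35877477 301.02845483] [3.13165237e+00 2.86926538e-03 1.62145538e+00] 0.6001453878904491
```

```bash
python3 -m creep '[[0,0,0,0,-1.5,13,0.4],[0,0,0,0,0,1,0.9],[0,0,0,0,0,0,1],[0,0,0,0,0,0,1],[0,0,0,0,0,0,1]]' 40
python3 - <<'E'
from rig import *
from h import *
f=grab_frame("wrist");cv2.imwrite("pics/w2.png",f["color"][...,::-1])
s=sense();print(s["eef_pos"],s["tcp_rot"],s["opening"],s["contact_force"],s["wrist_torque"])
E
```

```text
clock: 3.37
eef_pos: [520.9, -77.1, 283.1]
tcp_rot: [3.141, 0.001, 1.634]
contact_force: [-1.0, -2.2, -18.2]
opening: 0.148
[520.88480468 -77.12857331 282.98573113] [3.14108229e+00 1.41661150e-03 1.63373882e+00] 0.14644075901441056 [-4.20737972 -1.60366861 -3.12115287] [-0.2072333   0.59268409 -0.05559438]
```

View pics/w2.png

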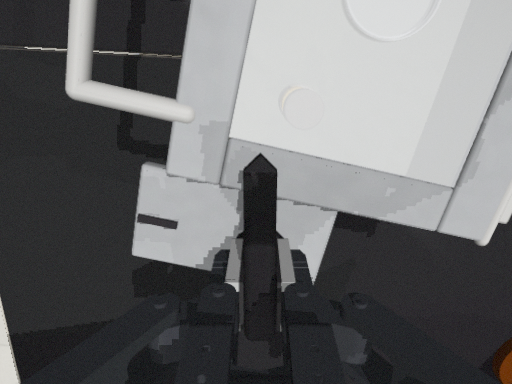

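```bash
python3 -m creep '[[0,0,-0.06,0,0,-2,1],[0,0,-0.11,0,0,0,1],[0,0,-0.11,0,0,0,1],[0,0,-0.11,0,0,0,1]]'
python3 - <<'E'
from rig import *
s=sense();print(s["eef_pos"],s["tcp_rot"],s["opening"],s["contact_force"],s["wrist_torque"])
E
```

```text
clock: 3.75
eef_pos: [520.3, -77.3, 283.2]
tcp_rot: [-3.141, 0.001, 2.038]
contact_force: [1.0, -0.9, -9.6]
opening: 0.148
[520.31348723 -77.26047506 283.21286315] [-3.14073240e+00  9.07678208e-04  2.03835231e+00] 0.14803671090465934 [ 1.01195832 -0.8509931  -9.60043897] [-0.19163643  0.01093666 -0.06735639]
```

```bash
python3 -m creep '[[0,0,-0.115,0,0,-2,1],[0,0,-0.115,0,0,0,1],[0,0,-0.115,0,0,0,1],[0,0,-0.115,0,0,0,1],[0,0,-0.115,0,0,0,1],[0,0,-0.115,0,0,0,1],[0,0,-0.115,0,0,0,1],[0,0,-0.115,0,0,0,1],[0,0,0,0,0,0,1]]'
python3 - <<'E'
from rig import *
from h import *
f=grab_frame("wrist");cv2.imwrite("pics/w3.png",f["color"][...,::-1])
s=sense();print(s["eef_pos"],s["tcp_rot"],s["opening"],s["contact_force"],s["wrist_torque"])
E
```

```text
clock: 4.5
eef_pos: [519.8, -78.0, 283.4]
tcp_rot: [-3.14, -0.0, 3.018]
contact_force: [1.5, 0.5, -11.9]
opening: 0.144
[519.81829402 -77.98045941 283.42529068] [-3.13988599e+00 -3.34435388e-04  3.01152167e+00] 0.14460725606237598 [  0.8724974   -1.00957906 -11.61747037] [-0.14162809 -0.21621631  0.10637731]
```

View pics/w3.png

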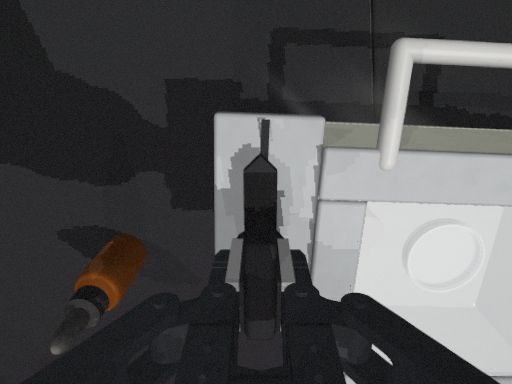

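```bash
python3 - <<'E'
from rig import *
from h import *
f=grab_frame("wrist");pickle.dump(f,open("w3.pkl","wb"))
zoom(f,200,100,130,110,6,"pics/w3z.png")
E
```

```text
(no output)
```

View pics/w3z.png

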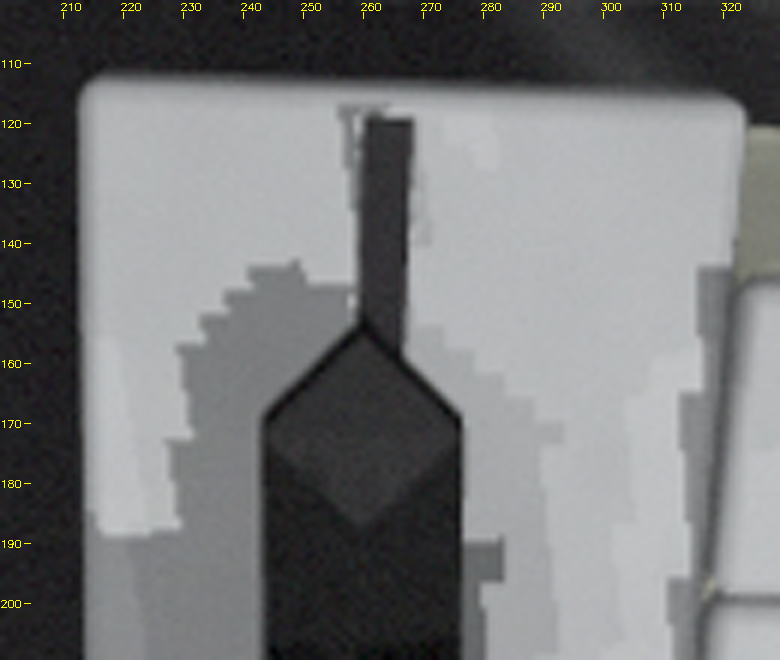

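```bash
python3 - <<'E'
from h import *
f=pickle.load(open("w3.pkl","rb"));b=np.load("box.npy")
def L(p,q,z):
    a=onz(f,p,z);c=onz(f,q,z);d=a-c;print(a.round(1),c.round(1),np.linalg.norm(d).round(1),"ang",np.arctan2(d[1],d[0])%(2*np.pi));return a,c
print("mark");L((264.5,119.5),(263.2,157.8),95)
print("brk left");L((213,116.5),(214.4,206),94)
print("brk front");L((215,112.4),(321,115.6),94)
print("nose edges, z109");L((244.2,171),(244.2,209),109);L((276.5,171),(276.5,209),109)
print("tip",onz(f,(260,153.5),107))
E
```

```text
mark
[460.2 -67.7  95. ] [478.  -70.5  95. ] 18.1 ang 2.9821497735637728
brk left
[455.9 -91.   94. ] [499.8 -98.   94. ] 44.5 ang 2.9839623812877503
brk front
[454.1 -89.8  94. ] [461.9 -41.7  94. ] 48.7 ang 4.5535107001884825
nose edges, z109
[479.3 -79.2 109. ] [497.2 -81.8 109. ] 18.1 ang 2.997169643518595
[481.1 -65.1 109. ] [499.1 -67.2 109. ] 18.1 ang 3.0278238153749415
tip [472.87706906 -71.36714947 107.        ]
```

```bash
python3 -m creep '[[0,0,0.032,0,0,0,1],[0,0,0,0,0,0,1]]'
python3 - <<'E'
from rig import *
from h import *
f=grab_frame("wrist");pickle.dump(f,open("w4.pkl","wb"))
s=sense();print(s["tcp_rot"],s["contact_force"],s["wrist_torque"])
zoom(f,200,100,130,110,6,"pics/w4z.png")
E
```

```text
clock: 4.77
eef_pos: [519.8, -77.9, 283.4]
tcp_rot: [-3.14, -0.0, 2.968]
contact_force: [1.4, -1.4, -11.9]
opening: 0.143
[-3.13989658e+00 -1.74826447e-04  2.97038991e+00] [  1.34974298  -0.55722346 -11.51891652] [-0.11924878 -0.16734513 -0.06273344]
```

View pics/w4z.png

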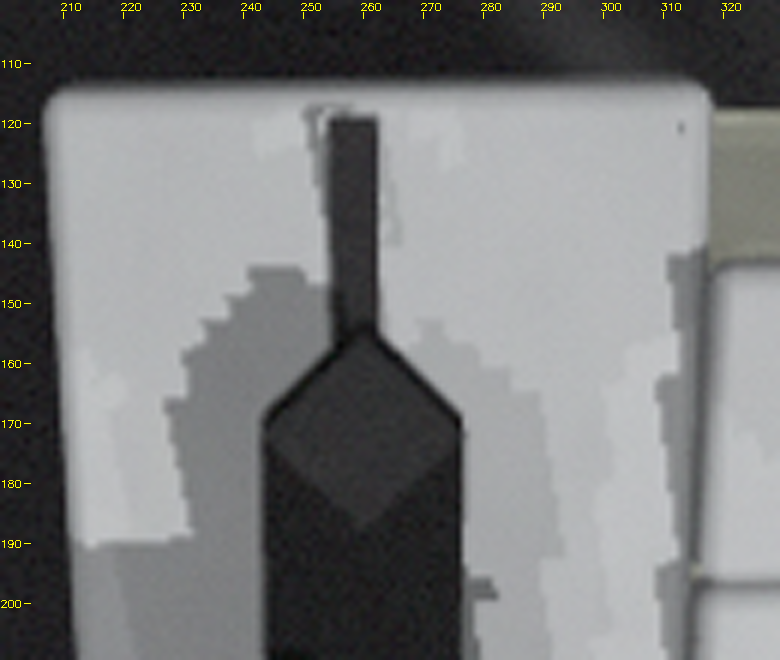

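```bash
python3 -m creep '[[0,0,0,0,0,0,0.6],[0,0,0,0,0,0,0.5],[0,0,0,0,0,0,0.45],[0,0,0,0,0,-20,0.45],[0,0,0,0,0,-30,0.45],[0,0,0,0,0,-40,0.45],[0,0,0,0,0,-10,0.45]]'
python3 - <<'E'
from rig import *
from h import *
f=grab_frame("wrist");pickle.dump(f,open("w5.pkl","wb"))
cv2.imwrite("pics/w5.png",f["color"][...,::-1])
s=sense();print(s["eef_pos"],s["tcp_rot"],s["contact_force"])
zoom(f,200,100,130,110,6,"pics/w5z.png")
E
```

```text
clock: 5.4
eef_pos: [520.7, -77.7, 388.8]
tcp_rot: [-3.14, 0.001, 2.967]
contact_force: [0.8, -0.5, 0.7]
opening: 0.551
[520.72124509 -77.74110168 388.69189694] [-3.14032444e+00  2.07998005e-03  2.96747481e+00] [ 0.22695389 -0.20647744  1.74278385]
```

View pics/w5.png

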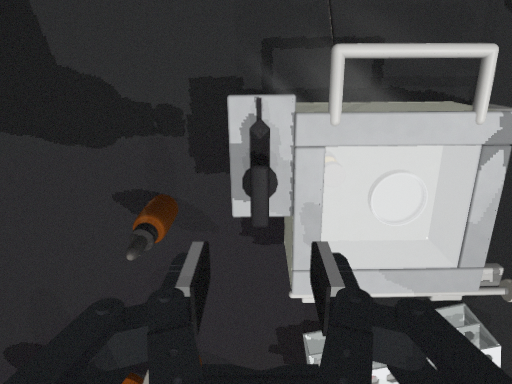

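View pics/w5z.png

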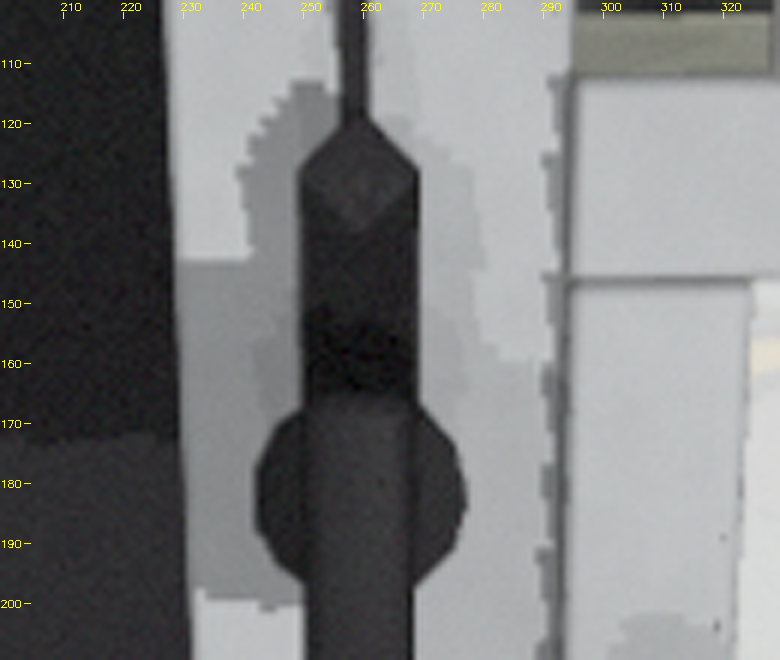

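The latch nose now lines up with the mark: tip at (259,120), stripe running up from there. The bar is visible from (335,50) to (493,50).

```bash
python3 - <<'E'
from h import *
f=pickle.load(open("w5.pkl","rb"))
a=onz(f,(333,50.5),97);c=onz(f,(495,50),97);print(a,c,np.linalg.norm(a-c),(a+c)/2,np.arctan2(*(c-a)[1::-1])-np.pi/2)
b=np.array([569.7,28.0,-.159])
mid=(a+c)/2
print("from mark",B(b,[-125,0,97]))
E
```

```text
[436.63705118  -9.65858219  97.        ] [455.45814561 106.12161143  97.        ] 117.29998649179893 [446.0475984   48.23151462  97.        ] -0.16114923411065285
from mark [[446.27673651  47.79136248  97.        ]]
```

```bash
python3 -c "
import numpy as np;np.save('box.npy',[569.7,28.0,-.159])"
python3 -m creep '[[0,0,0,24,28,0,0.45],[0,0,0,24,28,0,0.45],[0,0,0,24,28,0,0.45],[0,0,0,23,27,0,0.5],[0,0,0.12,0,0,0,0.5],[0,0,0.12,0,0,0,0.5],[0,0,0.12,0,0,0,0.5],[0,0,0.12,0,0,0,0.5],[0,0,0.12,0,0,0,0.5],[0,0,0.12,0,0,0,0.5]]'
python3 -m creep '[[0,0,0.12,0,0,0,0.5],[0,0,0.12,0,0,0,0.5],[0,0,0.12,0,0,0,0.5],[0,0,0.12,0,0,0,0.5],[0,0,0.12,0,0,0,0.5],[0,0,0.12,0,0,0,0.5],[0,0,0.1,0,0,0,0.5],[0,0,0,0,0,0,0.5]]'
python3 - <<'E'
from rig import *
from h import *
f=grab_frame("wrist");pickle.dump(f,open("w6.pkl","wb"))
cv2.imwrite("pics/w6.png",f["color"][...,::-1])
s=sense();print(s["eef_pos"],s["tcp_rot"],s["opening"],s["qpos"])
E
```

```text
clock: 6.28
eef_pos: [443.5, 53.6, 390.6]
tcp_rot: [3.129, 0.01, 2.219]
contact_force: [-0.4, -0.6, 0.1]
opening: 0.5
clock: 6.95
eef_pos: [443.2, 53.9, 389.6]
tcp_rot: [3.122, -0.004, 1.358]
contact_force: [-0.1, -0.4, -0.6]
opening: 0.502
[443.13447776  53.95432199 389.58201789] [ 3.12250276 -0.00372149  1.36335628] 0.49782673026606233 [ 0.11878287  0.08273726  2.02044794 -0.00304438  1.01913388  0.32782902]
```

View pics/w6.png

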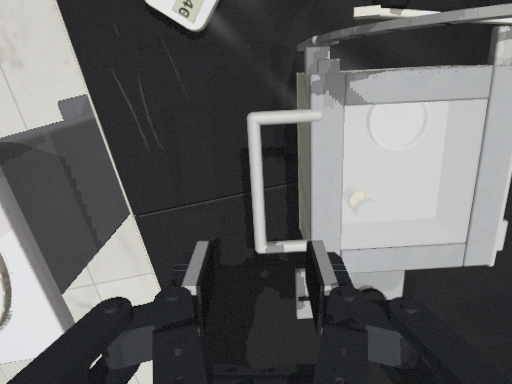

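```bash
python3 -m creep '[[0.019,0.003,-0.049,-5.4,4,10,0.5],[0,0,0,0,0,35,0.5],[0,0,0,0,0,35,0.5],[0,0,0,0,0,0,0.5]]'
python3 - <<'E'
from rig import *
from h import *
f=grab_frame("wrist");pickle.dump(f,open("w7.pkl","wb"))
cv2.imwrite("pics/w7.png",f["color"][...,::-1])
s=sense();print(s["eef_pos"],s["tcp_rot"],s["opening"])
E
```

```text
clock: 7.33
eef_pos: [448.0, 48.3, 309.8]
tcp_rot: [3.133, -0.009, 1.431]
contact_force: [-1.2, 0.1, -1.6]
opening: 0.499
[448.77821278  48.39244184 312.14354918] [ 3.13178077 -0.00896879  1.43096014] 0.49945152369205337
```

View pics/w7.png

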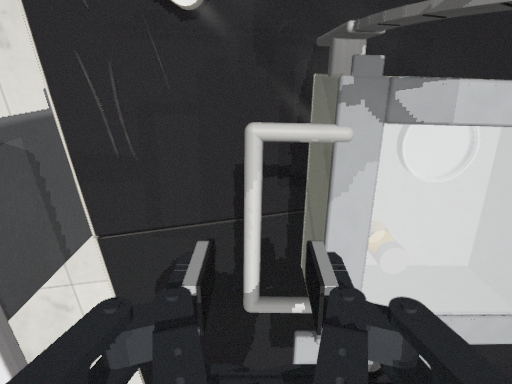

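```bash
python3 -m creep '[[0.009,0.009,0.019,-0.7,-2.5,5,0.6],[0,0,0,0,0,27,0.6],[0,0,0,0,0,26,0.6],[0,0,0,0,0,0,0.6]]'
python3 - <<'E'
from rig import *
from h import *
f=grab_frame("wrist");pickle.dump(f,open("w8.pkl","wb"))
cv2.imwrite("pics/w8.png",f["color"][...,::-1])
s=sense();print(s["eef_pos"],s["tcp_rot"],s["opening"],s["contact_force"])
E
```

```text
clock: 7.72
eef_pos: [449.4, 49.5, 258.8]
tcp_rot: [3.133, -0.022, 1.414]
contact_force: [-1.5, -1.0, -0.9]
opening: 0.402
[450.12236897  49.59566434 260.60440682] [ 3.13170613 -0.02282617  1.41443944] 0.39581580779497527 [-0.41700368  0.46883847 -0.40015518]
```

View pics/w8.png

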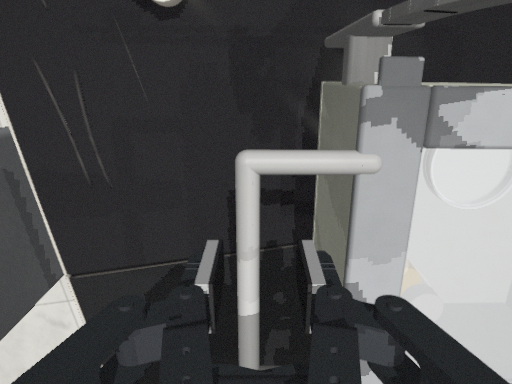

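```bash
python3 -m creep '[[0.01,-0.022,0,-2,-3.6,7,0.6],[0,0,0,0,0,0,0.6],[0,0,0,0,0,0,0.75],[0,0,0,0,0,0,0.85],[0,0,0,0,0,0,1],[0,0,0,0,0,0,1],[0,0,0,0,0,0,1]]' 60
python3 - <<'E'
from rig import *
from h import *
f=grab_frame("wrist");pickle.dump(f,open("w9.pkl","wb"))
cv2.imwrite("pics/w9.png",f["color"][...,::-1])
s=sense();print(s["eef_pos"],s["tcp_rot"],s["opening"],s["contact_force"])
E
```

```text
clock: 8.35
eef_pos: [445.6, 48.8, 262.1]
tcp_rot: [-3.14, -0.004, 1.414]
contact_force: [-1.6, -0.7, -2.1]
opening: 0.089
[445.59531723  48.80355815 262.05519245] [-3.13954359 -0.00383714  1.41424979] 0.08648706678723377 [-2.9129389  -1.47807223 -1.42190791]
```

View pics/w9.png

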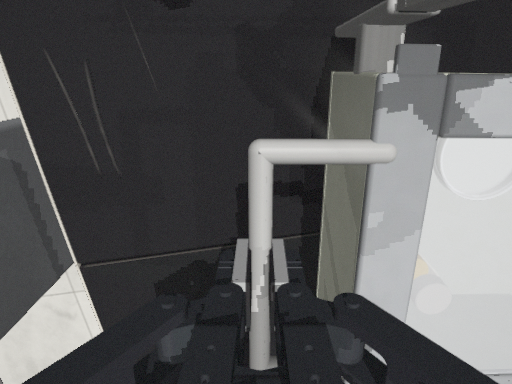

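The grip is about 10 mm high on the pads, with the bar near the tips. I'll regrip lower.

```bash
python3 -m creep '[[0,0,0,0,0,0,0.7],[0,0,0,0,0,0,0.65],[0,0,0,-0.5,0.8,11,0.65],[0,0,0,0,0,0,0.65]]'
python3 -c "
from rig import *
s=sense();print(s['eef_pos'],s['tcp_rot'],s['opening'],s['contact_force'])"
```

```text
clock: 8.73
eef_pos: [448.8, 48.5, 253.3]
tcp_rot: [3.136, -0.006, 1.414]
contact_force: [-0.2, 0.1, -0.6]
opening: 0.349
[448.81040175  48.46907249 253.28078766] [ 3.13587778 -0.00644827  1.41430647] 0.3488885484461131 [-0.17617852  0.10939663 -0.56019527]
```

```bash
python3 -m creep '[[0.005,0,0,0,-2.5,1,0.7],[0,0,0,0,0,0,0.85],[0,0,0,0,0,0,1],[0,0,0,0,0,0,1],[0,0,0,0,0,0,1]]'
python3 -c "
from rig import *
s=sense();print(s['eef_pos'],s['tcp_rot'],s['opening'],s['contact_force'])"
```

```text
clock: 9.15
eef_pos: [445.6, 49.2, 253.3]
tcp_rot: [-3.139, -0.007, 1.414]
contact_force: [-0.0, -0.7, -1.2]
opening: 0.092
[445.64835271  49.22347092 253.32889584] [-3.13930306 -0.00676743  1.41362976] 0.09238217625797861 [-0.0096367  -0.68694683 -1.15574977]
```

```bash
python3 -m creep '[[0,0,0,0,0.1,-6,1],[0,0,0,0,0.4,-8,1],[0,0,0,0,0.8,-8,1],[0,0,0,0,1.0,-8,1],[0,0,0,0,1.5,-8,1],[0,0,0,0,1.6,-7,1],[0,0,0,0,0,0,1]]'
python3 - <<'E'
from rig import *
from h import *
f=grab_frame("wrist");pickle.dump(f,open("w10.pkl","wb"))
cv2.imwrite("pics/w10.png",f["color"][...,::-1])
s=sense();print(s["eef_pos"],s["tcp_rot"],s["opening"],s["contact_force"])
w6=pickle.load(open("w6.pkl","rb"));zoom(w6,340,0,172,60,4,"pics/w6z.png")
b=np.load("box.npy");c,sn=np.cos(b[2]),np.sin(b[2]);n=np.array([-sn,c,0]);p=B(b,[80,114,97])[0];ex=np.array([c,sn,0])
for nm,uv in(("top0",(196.5,198.5)),("scene0",(222.5,160.5)),("w6",(357,12))):
    Q=onplane(pickle.load(open(nm+".pkl","rb")),uv,p,n)-p;print("ptr",np.hypot(Q@ex,Q[2]),np.arctan2(Q[2],-Q@ex))
E
```

```text
clock: 9.73
eef_pos: [451.7, 48.2, 303.9]
tcp_rot: [-3.14, -0.007, 1.413]
contact_force: [-1.0, -0.1, -1.2]
opening: 0.094
[451.51706048  48.14763137 303.38903959] [-3.13964942 -0.00745041  1.41329529] 0.0910875059739134 [-0.51205099  0.11992939 -0.65815313]
ptr 170.74969605034093 0.47238381727821743
ptr 172.03537599266474 0.5068264739470623
ptr 172.01499709451127 0.49774150598532274
```

View pics/w10.png

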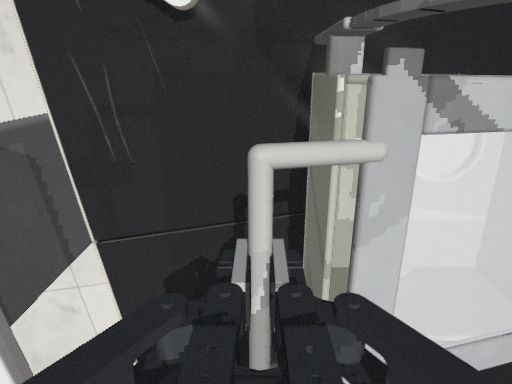

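View pics/w6z.png

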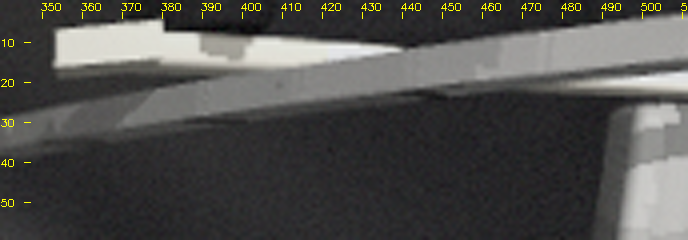

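```bash
python3 -m creep '[[0,0,0,0,1.8,-6.5,1],[0,0,0,0,2.0,-6.5,1],[0,0,0,0,2.2,-6.5,1],[0,0,0,0,2.5,-6.5,1],[0,0,0,0,2.7,-6.5,1],[0,0,0,0,2.5,-6,1],[0,0,0,0,0,0,1]]'
python3 - <<'E'
from rig import *
from h import *
for k in("wrist","scene","top"):
    f=grab_frame(k);pickle.dump(f,open(k+"11.pkl","wb"))
    cv2.imwrite(f"pics/{k}11.png",f["color"][...,::-1])
    if k=="scene":zoom(f,200,110,130,110,6,"pics/s11z.png")
    if k=="top":zoom(f,185,130,125,105,6,"pics/t11z.png")
s=sense();print(s["eef_pos"],s["tcp_rot"],s["opening"],s["contact_force"])
E
```

```text
clock: 10.37
eef_pos: [466.4, 45.6, 345.4]
tcp_rot: [-3.139, -0.008, 1.413]
contact_force: [-0.3, 1.3, -2.1]
opening: 0.089
[465.8736835   45.70876646 344.1497676 ] [-3.13851476 -0.00799783  1.41290878] 0.09046903154665668 [ 0.83363958  1.21832728 -3.86267221]
```

View pics/wrist11.png

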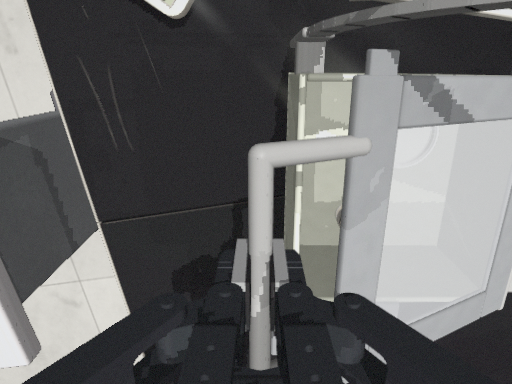

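View pics/s11z.png

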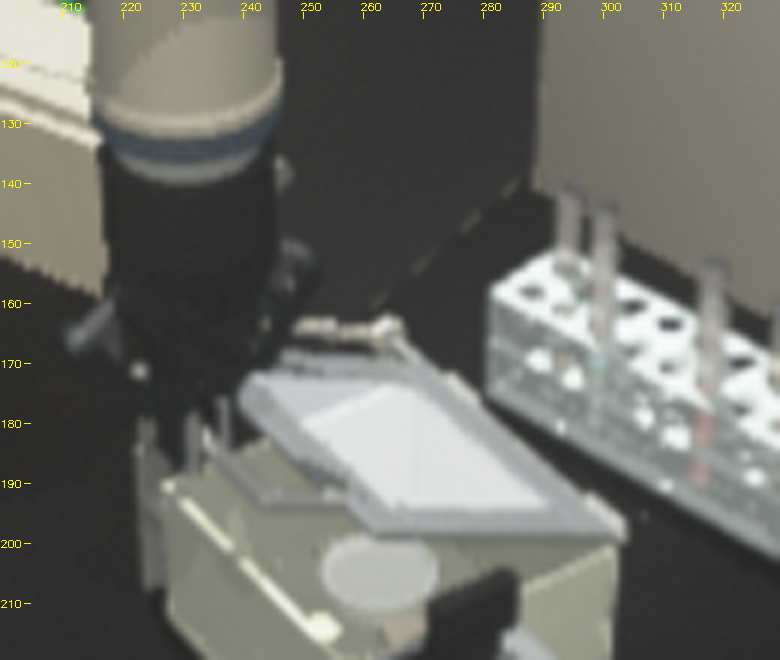

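View pics/t11z.png

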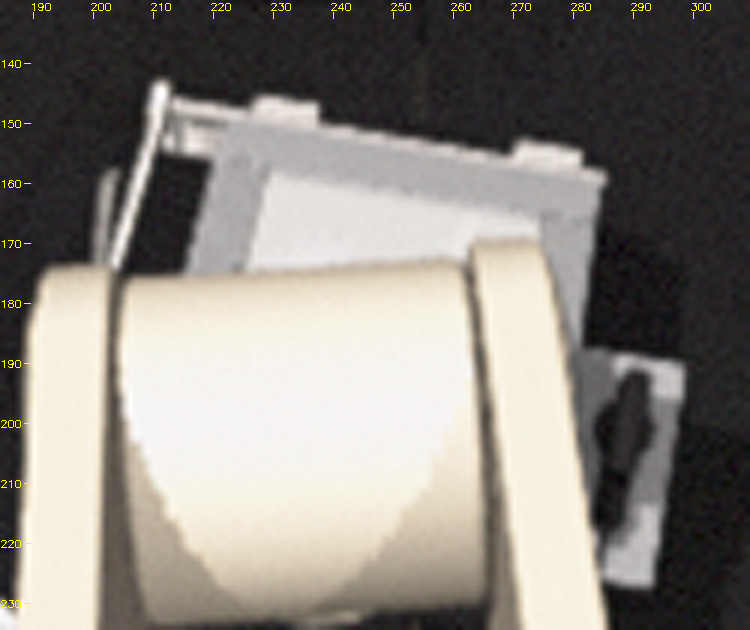

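```bash
python3 - <<'E'
from h import *
s=pickle.load(open("scene0.pkl","rb"));zoom(s,212,145,62,40,12,"pics/s0zz.png")
b=np.load("box.npy")
def tip(th,r=172):return B(b,[80-r*np.cos(th),114,97+r*np.sin(th)])
for nm in("scene0","top0","w6","wrist11","w5"):
    f=pickle.load(open(nm+".pkl","rb"));print(nm,"hinge",proj(f,B(b,[80,114,97]))[0].round(1),[proj(f,tip(t))[0].round(1).tolist() for t in(.45,.5,.55)])
f=pickle.load(open("wrist11.pkl","rb"));zoom(f,380,0,132,60,6,"pics/w11z.png")
f=pickle.load(open("w5.pkl","rb"));zoom(f,440,240,72,100,6,"pics/w5zz.png")
E
```

```text
scene0 hinge [264.3 166.1] [[221.3, 163.4], [222.4, 160.8], [223.5, 158.3]]
top0 hinge [211.5 147. ] [[196.4, 199.8], [196.3, 197.8], [196.2, 195.6]]
w6 hinge [531.5  21.3] [[345.4, 14.6], [357.6, 11.9], [371.6, 8.9]]
wrist11 hinge [568.7  25.1] [[337.6, -6.5], [353.2, -10.9], [371.6, -15.8]]
w5 hinge [507.6 289.6] [[653.6, 139.2], [665.4, 148.9], [677.3, 159.9]]
```

View pics/s0zz.png

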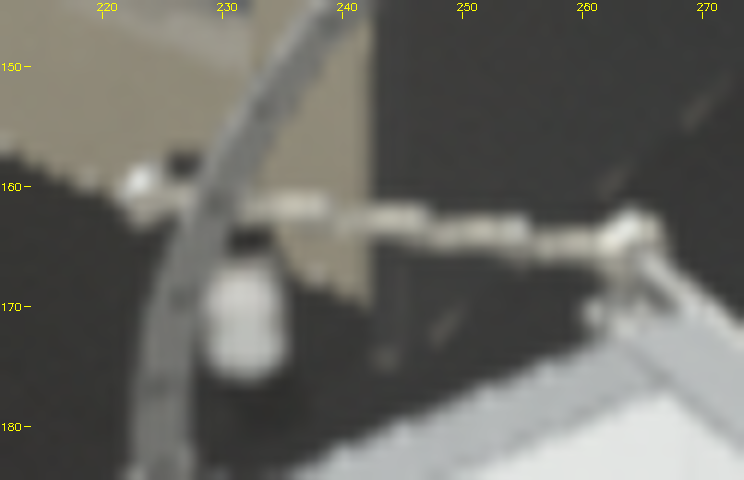

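View pics/w11z.png

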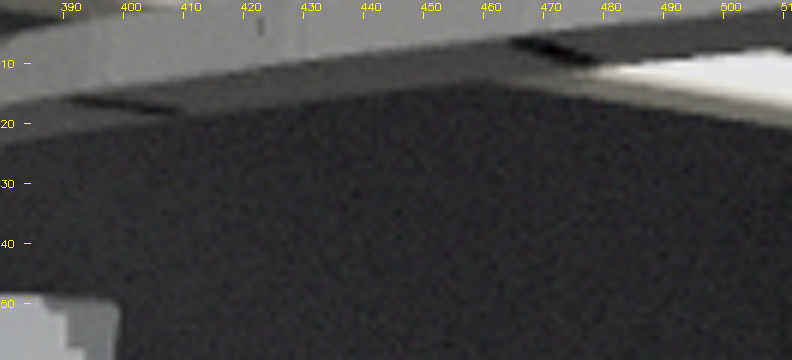

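```bash
python3 - <<'E'
from h import *
F={k:pickle.load(open(k+".pkl","rb")) for k in("scene0","top0","w6")}
uv={"scene0":(221.7,161),"top0":(196.3,198.6),"w6":(354,12.2)}
b=np.load("box.npy")
import itertools
for ks in [("scene0","w6"),("scene0","top0"),("w6","top0"),("scene0","w6","top0")]:
    P=tri([ray(F[k],uv[k]) for k in ks])
    d=P[:2]-b[:2];c,s=np.cos(b[2]),np.sin(b[2]);x=c*d[0]+s*d[1];y=-s*d[0]+c*d[1]
    print(ks,P.round(1),"box",round(x,1),round(y,1),"asin",np.arcsin((P[2]-97)/172),"atan",np.arctan2(P[2]-97,80-x),[ (proj(F[k],P)[0]-uv[k]).round(1).tolist() for k in ks])
E
```

```text
('scene0', 'w6') [515.7 152.1 179.9] box -73.0 113.9 asin 0.5027462020192129 atan 0.496424714630274 [[0.1, -0.0], [-0.4, -0.1]]
('scene0', 'top0') [515.5 151.8 180. ] box -73.1 113.7 asin 0.5037833415818568 atan 0.4968789929565957 [[0.1, -0.0], [-0.1, 0.1]]
('w6', 'top0') [515.7 151.8 180.1] box -72.9 113.7 asin 0.5044946718889624 atan 0.49799981942722304 [[-0.1, 0.3], [-0.1, -0.0]]
('scene0', 'w6', 'top0') [515.6 151.9 180. ] box -73.0 113.8 asin 0.503370428705467 atan 0.4968824917397916 [[0.1, -0.0], [-0.4, 0.2], [-0.1, 0.0]]
```

Three views agree: the pointer is at 0.50 rad. The lid is at about 0.455 from the TCP arc, so I'll raise it the rest of the way gently.

```bash
python3 -m creep '[[0,0,0,0,1,-2,1],[0,0,0,0,1.2,-2.5,1],[0,0,0,0,1.2,-2.3,1],[0,0,0,0,0,0,1],[0,0,0,0,0,0,1]]'
cat > st.py <<'E'
from rig import *
import numpy as np
s=sense();p=s["eef_pos"];y=(p[0]-445.65)*.988-(p[1]-49.22)*.156
print(p,s["tcp_rot"],s["opening"],s["contact_force"],"th_z",np.arcsin((p[2]-253.3)/205),"th_x",np.arccos(1-y/205),np.abs(s["qvel"]).max())
E
python3 st.py
```

```text
clock: 10.93
eef_pos: [469.2, 45.2, 350.3]
tcp_rot: [-3.137, -0.008, 1.413]
contact_force: [1.0, 0.7, -4.6]
opening: 0.093
[469.17544926  45.19715895 350.26812883] [-3.13663845 -0.00780873  1.41297253] 0.0928752779838248 [ 0.98132609  0.70610427 -4.62179572] th_z 0.4927099812469387 th_x 0.4873914072323894 0.00583355225960987
```

```bash
python3 - <<'E'
from rig import *
from h import *
for k in("wrist","scene"):
    f=grab_frame(k);pickle.dump(f,open(k+"12.pkl","wb"))
    if k=="scene":zoom(f,215,150,100,70,8,"pics/s12z.png")
    else: zoom(f,270,0,200,150,4,"pics/w12z.png")
    b=np.load("box.npy")
    for th in(.45,.5,.55):
        g=lambda r,y,o=0:[80-r*np.cos(th)+o*np.sin(th),y,97+r*np.sin(th)+o*np.cos(th)]
        print(k,th,"tab,cornerL top,cornerR top, R mid",proj(f,B(b,[g(148,95),g(162,85,3),g(162,-85,3)])).round(1).tolist())
E
```

```text
wrist 0.45 tab,cornerL top,cornerR top, R mid [[371.4, 49.8], [348.6, 73.8], [323.4, 382.1]]
wrist 0.5 tab,cornerL top,cornerR top, R mid [[384.2, 49.0], [362.4, 74.0], [332.3, 392.9]]
wrist 0.55 tab,cornerL top,cornerR top, R mid [[398.9, 48.1], [378.4, 74.3], [342.4, 404.1]]
scene 0.45 tab,cornerL top,cornerR top, R mid [[231.1, 166.9], [229.5, 167.5], [262.7, 198.7]]
scene 0.5 tab,cornerL top,cornerR top, R mid [[232.0, 164.8], [230.5, 165.1], [263.9, 196.2]]
scene 0.55 tab,cornerL top,cornerR top, R mid [[233.0, 162.6], [231.7, 162.7], [265.2, 193.6]]
```

View pics/w12z.png

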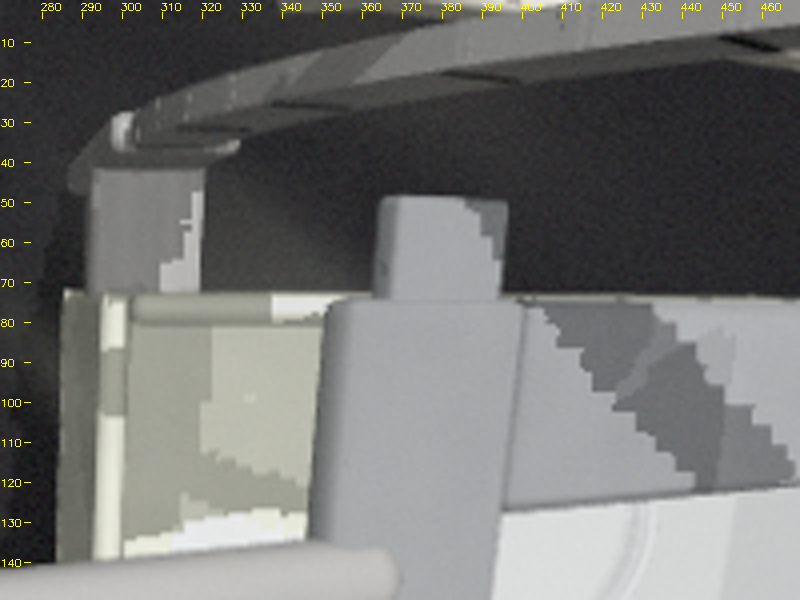

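View pics/s12z.png

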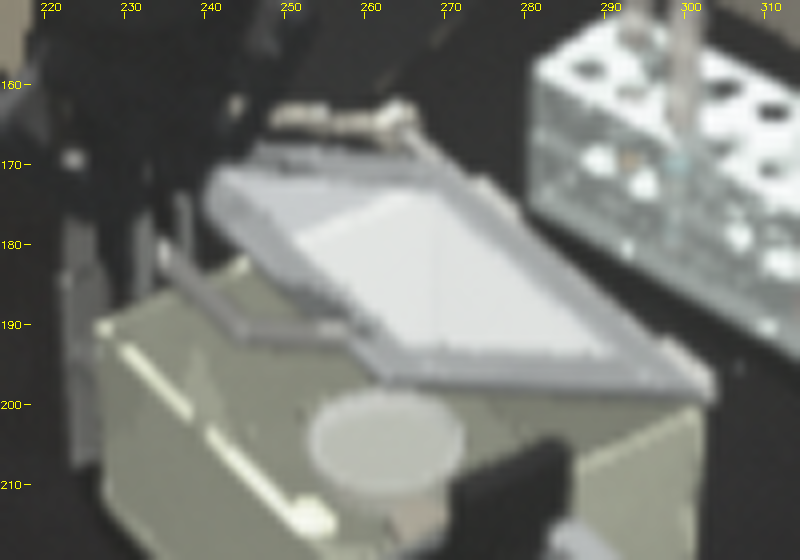

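```bash
python3 -m creep '[[0,0,0,0,0.8,-1.5,1],[0,0,0,0,0,0,1],[0,0,0,0,0,0,1],[0,0,0,0,0,0,1],[0,0,0,0,0,0,1]]'; python3 st.py
```

```text
clock: 11.45
eef_pos: [469.9, 45.1, 351.6]
tcp_rot: [-3.136, -0.008, 1.413]
contact_force: [1.9, 2.4, -5.2]
opening: 0.087
[469.9143912   45.08029086 351.58621457] [-3.13634058 -0.007809    1.41298012] 0.08678932529371845 [ 1.9151509   2.38595859 -5.17868039] th_z 0.500022118291353 th_x 0.49512935860870305 0.0019011714986258612
```

```bash
python3 - <<'E'
from rig import *
from h import *
s=pickle.load(open("scene0.pkl","rb"))["color"].astype(int);t=grab_frame("scene")["color"].astype(int)
for n,(u,v,w) in dict(ptr=(248,158,14),dropper=(312,232,16),timer=(176,198,22)).items():
    print(n,np.abs(s[v:v+w,u:u+w]-t[v:v+w,u:u+w]).mean())
job.sign_off()
E
python3 st.py
```

```text
ptr 26.3843537414966
dropper 1.1783854166666667
timer 0.9256198347107438
the job is handed in; nothing more can be done
the job is handed in; nothing more can be done
```

The job is handed in: the latch is turned to the mark, and the gripper is holding the lid at rest, level with the pointer as closely as I could measure.

- **Latch:** I turned it from about 0.2 rad until the nose pointed at the black mark. The wrist picture after I let go showed it lined up to about 0.01 rad. A later top view, taken with the lid partly raised, still showed it pointing along the mark.
- **Pointer:** its tip, found from three camera views, puts it at about 0.50 rad.
- **Lid angle:** the gripper's position puts the lid at 0.495–0.500 rad. Before a last 1.5 mm lift (about 0.007 rad), the camera checks read a little lower, 0.47–0.485 against 0.487–0.493 from the gripper. The true angle could therefore be about 0.01–0.02 rad low.
- **Grip:** I gripped the bar a second time because the first grip was too near the fingertips. The gripper opening reads about 7.5 mm on the 10 mm bar, which I could not explain, but it stayed steady through the lift.
- **Bystanders:** before-and-after pictures show the dropper bottle and timer unchanged. I did not check the vial, but the arm did not go near it.
- **Failed check:** the same comparison at the pointer showed a difference (26, against about 1 for the dropper bottle and timer). The arm and raised lid now cover part of that area, so it proves nothing either way. The part of the pointer I could still see shortly before handing in looked unmoved, and the gripper did not touch it.

Forces stayed low at every reading: 18 N at most, and about 6 N at the end. The clock was at about 11.5 s of the 48 s allowed.

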